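# Pack the soldering caddy

## Robot

A 6-joint arm with a two-finger parallel gripper is mounted at the origin on the work surface. World frame = base frame: x ahead of the robot, y to its left, z up, the work surface at z = 0. Lengths are in m, angles in rad, forces in N, time in s.
With the tool pointing down it reaches from about 0.225 to 0.875 m from the base axis. Payload 3.4 kg.
Tool frame: the origin (TCP) lies between the finger pads; the fingertips stand 14 mm ahead of it and the grasp point (between the pads) lies 5 mm behind it; z points along the fingers, y is the direction in which the jaws open and shut (so a half turn about z gives the same grasp; the last joint's range is limited). The gripper opens to 85 mm and grips with 20 to 120 N. Pads are 22 mm wide; open, the fingers measure 114 mm over their backs; the gripper's body (76 mm by 85 mm) begins 54 mm behind the grasp point. The pads swing forward as they close: fully open they stand 13 mm farther back than shut.
Start: joints at [1.2, 0.276, 1.505, -0, 1.361, -0.121], TCP at [0.142, 0.557, 0.245] pointing down, gripper open.
Joint ranges: [-2.89, 2.89], [-0.75, 2.08], [0.22, 2.7], [-1.18, 4.32], [0.11, 2.71], [-2.7, 2.7]. Speed limits (rad/s): [2.57, 2.57, 3.14, 3.14, 3.14, 3.14].

## Interface

Orientations are given as a unit quaternion [w, x, y, z].
In Python, from rig import manip, get_image, job gives the robot as it stands. The module is installed in compiled form; this text tells all that it offers.
- The arm moves only by the tool step_arm, never from a script. Its argument "moves" is one flat list of numbers, 5 for each row, row after row: the shift along the tool's x, y, z as a fraction of full scale, then the turn about the tool's z as a fraction of full scale, then the gripper's target within -1 to 1 (shut at 1, half-way at 0, fully open at -1). In form: [dx, dy, dz, twist, hand, dx, dy, dz, twist, hand, ...]. A call has 1 to 5 rows; each row is the pose to reach, as a shift and turn from the pose commanded when the call began, along the tool's axes at that moment, turning the shorter way round; what a row does not reach only later rows make up. Full scale, the value 1, is 500 mm for a shift and pi rad for a turn. A row lasts 1/10 s, in which the tool goes at most 50 mm and 8.59 degrees, less where a joint would pass 70% of its speed; a pose out of reach is approached as far as the arm can. A call with a number of a shift or a turn outside -1 to 1 is refused whole. A call with a gripper value outside its range is refused whole. The fingers move at their own pace and stop on an object; "force" is the grip in N (left out, the last holds). Time passes only in rows, so rows that repeat a pose let the fingers close. It gives the time, the measured TCP pose, the force and the opening at its end, in the units of the state.
- manip.get_state(): the state, without advancing time (a new reading comes with each control period).
- get_image(name): name is "scene" or "top"; returns a dict with "frame" (420x560x3 uint8, blue, green, red), "fx", "fy", "cx", "cy" (pixels), "rvec" (rotation vector, rad) and "tvec" (3), from world to camera coordinates, as OpenCV has them. Camera axes: x right, y down, z forward; pixel columns grow to the right and rows downward; lengths in m; the calibration is good to about 2 mm. A picture is of the moment at which its call begins. There is no depth.
- job.sign_off(): hands the job in, once; it reports no verdict.
The state is a dict: "clock": time; "qpos": joint angles; "qd": joint speeds; "effort": joint torques, N m; "position": TCP position; "ee_rot": TCP orientation; "contact_force": force on the tool from outside, world axes, zero at the start; "moment": the same for the moment, N m; "width": finger opening in m.
Only numpy, scipy, OpenCV 4.12 (cv2) and the standard library are available. Lean on these libraries where they do the work, as an engineer would, in place of code of your own. Each camera call takes 0.05 s, during which the arm holds its last target. There are 200 camera calls.

## Task

Pack the soldering caddy for the next shift: put the large closed tin, the small closed tin and the square tin upright into the bays made for them, fully down on the pocket floor, and lay the soldering iron flat in the long cradle between its guides. The iron is nose-heavy: carry it level. Leave the open empty tin and the spare handle without a metal end where they lie.

Things in the scene. Friction and masses are not known exactly. Their poses are not given: they have to be found in the camera images.
- large_tin: Closed round aluminium tin with a flat lid, 64 mm in diameter (lid, the upper 18 mm; 62 mm below), 40 mm high, about 0.18 kg, loose, standing. Its own frame is upright, z up; origin at the centre of its underside.
- small_tin: Closed round aluminium tin with a flat lid, 42 mm in diameter (lid, the upper 18 mm; 40 mm below), 36 mm high, about 0.09 kg, loose, standing. Its own frame is upright, z up; origin at the centre of its underside.
- square_tin: Closed square aluminium tin, 46 x 46 mm (lid, the upper 18 mm; 44 mm below), 36 mm high, about 0.12 kg, loose, standing; its sides face its own x and y. Its own frame is upright, z up; origin at the centre of its underside.
- iron: Nose-heavy cordless soldering iron, 170 mm, 0.165 kg, loose, lying along its x: black handle, 20 x 20 mm section, x = -85 to 42 mm; guard 30 mm wide, 20 high, to 48; bare-steel barrel, diameter 20, to 72; copper tip to 85. Balances at x = +23 mm, on the handle just behind the guard. Origin: mid-length, on its underside; z up.
- open_tin: Look-alike: an empty round aluminium tin WITHOUT lid, hollow when seen from above, 62 mm in diameter, 40 mm high, light, loose. It does not belong in the caddy. Its own frame is upright, z up; origin at the centre of its underside.
- spare_handle: Look-alike: a spare plain black handle 150 mm long, 20 x 20 mm section, WITHOUT guard, metal barrel or tip, loose, lying along its own x. It does not belong in the caddy. Origin: mid-length, on its underside; z up.
- large_bay: Fixed, in the black caddy (flat base 194 x 294 mm, 8 mm lip), all bays turned alike. Origin: centre of its underside, 4 mm above the table. White block 92 x 92 mm, 18 mm high, with a round pocket 80 mm in diameter and 12 mm deep in its middle (pocket floor 6 mm above the origin, 10 mm above the table). Place of the large round tin.
- small_bay: Fixed, in the black caddy (flat base 194 x 294 mm, 8 mm lip), all bays turned alike. Origin: centre of its underside, 4 mm above the table. White block 92 x 92 mm, 18 mm high, with a round pocket 58 mm in diameter and 12 mm deep in its middle (pocket floor 6 mm above the origin, 10 mm above the table). Place of the small round tin.
- square_bay: Fixed, in the black caddy (flat base 194 x 294 mm, 8 mm lip), all bays turned alike. Origin: centre of its underside, 4 mm above the table. White block 92 x 92 mm, 18 mm high, with a square pocket 62 x 62 mm, 12 mm deep, sides along its own x and y, in its middle (pocket floor 6 mm above the origin, 10 mm above the table). Place of the square tin.
- iron_bay: Fixed, in the black caddy (flat base 194 x 294 mm, 8 mm lip), all bays turned alike. Origin: centre of its underside, 4 mm above the table. White cradle, 66 (x) by 190 mm (y); flat floor 6 mm above the origin. At each end, |y| 58 to 94, guide walls 40 mm apart, 10 mm high, end stops 180 apart; sides open between. The iron lies along its y, either way round. Block bays' row: centres 100 mm to its +x.
Not all that is in view belongs to the job. Leave any orange look-alike of the square_tin alone. Leave any black look-alike of the small_tin alone.

How it is judged:
By the outcome, as a careful person would: the job done as asked, in the order asked, and still so for the second after the job is handed in, with the robot touching nothing.
It also fails if it takes over 109 s, if anything falls off the work surface, if the arm or the gripper's body presses on something with over 40 N, if the wrist force passes 120 N, or if a joint passes its speed limit or range.

## Working session

There is one attempt and no reset: what is moved stays moved. The work goes in short steps, Python scripts to look and compute and a tool call to move; the robot and the scene stay as the last step left them, time stands still between calls to the robot, and variables do not carry over. Pictures are saved under pics/ and viewed, about 12 in all and at most 16, crops included, and the job is handed in when it is done.

Besides the shell and the picture viewer there is one more tool, called as name(argument=value, ...) on one line, values as JSON. step_arm: Moves the arm, as the interface text tells. Its arguments: {"type":"object","properties":{"moves":{"type":"array","items":{"type":"number","minimum":-1,"maximum":1}},"force":{"type":"number"}},"required":["moves"]}

```bash
mkdir -p pics; ls; cat > h.py <<'E'
import numpy as np, cv2
from rig import manip, get_image, job
def snap(name,out=None):
    d=get_image(name)
    if out: cv2.imwrite('pics/'+out,d['frame'])
    return d
def ray(d,uv,z):
    R,_=cv2.Rodrigues(np.array(d['rvec'],float)); t=np.array(d['tvec'],float).ravel()
    uv=np.atleast_2d(uv).astype(float)
    r=np.c_[(uv[:,0]-d['cx'])/d['fx'],(uv[:,1]-d['cy'])/d['fy'],np.ones(len(uv))]@R
    c=-R.T@t
    return c+r*((z-c[2])/r[:,2])[:,None]
def proj(d,p):
    K=np.array([[d['fx'],0,d['cx']],[0,d['fy'],d['cy']],[0,0,1.]])
    return cv2.projectPoints(np.atleast_2d(p).astype(float),np.array(d['rvec'],float),np.array(d['tvec'],float),K,None)[0][:,0]
E
python3 - <<'E'
from h import *
import pickle
for n in('top','scene'):
    d=snap(n,n+'0.png'); pickle.dump(d,open(n+'0.pkl','wb'))
    R,_=cv2.Rodrigues(np.array(d['rvec'],float)); print(n,d['fx'],-R.T@np.ravel(d['tvec']))
print(manip.get_state())
E
```

```text
pics
top 425.154892564614 [ 0.32330653 -0.04591386  0.99666541]
scene 463.7787100287428 [ 0.95003501 -0.60037309  0.74079937]
{'clock': 0.1, 'qpos': array([ 1.19998283e+00,  2.76560937e-01,  1.50601296e+00, -1.08490961e-06,
        1.36070882e+00, -1.21010622e-01]), 'qd': array([-1.87896661e-03, -2.30016217e-03, -4.44048028e-03, -7.70378595e-05,
        1.34113961e-03, -2.81851762e-04]), 'effort': array([ 9.13128406e-04, -4.17700374e+01, -2.46403241e+01, -2.06603422e-04,
        5.62223882e-03,  7.01446496e-06]), 'position': array([0.14199449, 0.55672673, 0.24450699]), 'ee_rot': array([-2.05200455e-04,  1.24576783e-01,  9.92209610e-01, -8.19736754e-04]), 'contact_force': array([0.42261256, 0.02776601, 0.07201915]), 'moment': array([-0.02237229,  0.05702664, -0.01893941]), 'width': 0.0855690242246641}
```

View pics/top0.png

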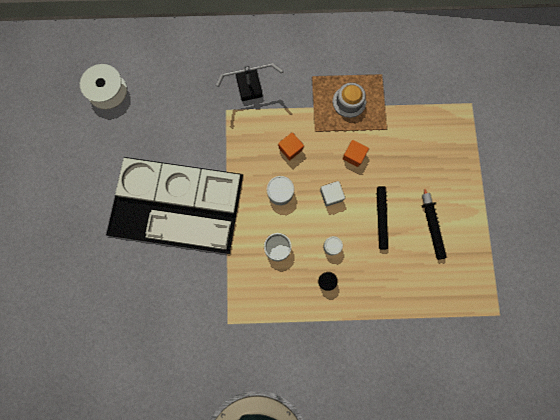

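View pics/scene0.png

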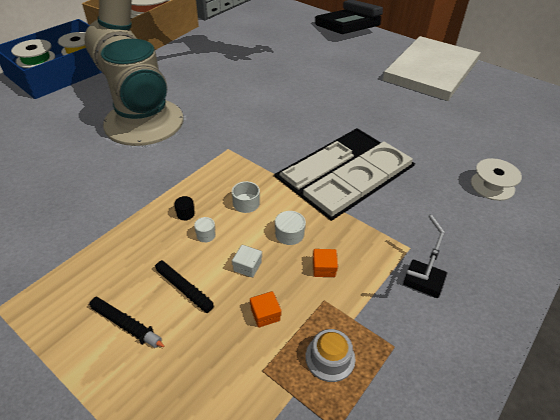

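Top view: the caddy is at left, with the large pocket at (139,180), small at (180,185), square at (219,192) and the cradle at (188,229). Closed large tin is at (281,190), open tin (278,247), square tin (332,194), small tin (333,246), spare handle (382,217) and iron (434,225) with its tip up. The orange cubes and the black tin at (328,282) are distractors.

```bash
cat > meas.py <<'E'
from h import *
import pickle
for n in('top','scene'):
    d=pickle.load(open(n+'0.pkl','rb')); f=d['frame']; hsv=cv2.cvtColor(f,cv2.COLOR_BGR2HSV)
    rois=dict(large=((281,190),.04),square=((332,194),.036),small=((333,246),.036),open=((278,247),.04)) if n=='top' else dict(large=((290,227),.04),square=((247,261),.036),small=((205,230),.036),open=((246,196),.04))
    for k,(c,h) in rois.items():
        m=((hsv[...,1]<70)&(hsv[...,2]>60)).astype(np.uint8)
        nl,lab,st,cen=cv2.connectedComponentsWithStats(m)
        w=lab[c[1]-12:c[1]+12,c[0]-12:c[0]+12].ravel(); i=np.bincount(w[w>0]).argmax()
        ys,xs=np.where(lab==i); hull=cv2.convexHull(np.c_[xs,ys].astype(np.int32))
        M=cv2.moments(hull); uv=(M['m10']/M['m00'],M['m01']/M['m00'])
        print(n,k,st[i],np.round(uv,1),ray(d,uv,h/2)[0].round(4))
        if n=='top': print('   bright top', cv2.minAreaRect(hull), [ray(d,p,h)[0,:2].round(4).tolist() for p in cv2.boxPoints(cv2.minAreaRect(hull))])
    # iron / spare / black
    m=((hsv[...,2]<60)).astype(np.uint8)
    nl,lab,st,cen=cv2.connectedComponentsWithStats(m)
    for i in range(1,nl):
        if 100<st[i][4]<4000:
            ys,xs=np.where(lab==i); print(n,'dark',st[i],cv2.minAreaRect(np.c_[xs,ys].astype(np.float32)),ray(d,cen[i],.01)[0,:2].round(4))
d=pickle.load(open('top0.pkl','rb'))
a=cv2.resize(d['frame'][145:260,100:250],None,fx=5.3,fy=5,interpolation=cv2.INTER_CUBIC)
cv2.imwrite('pics/caddy.png',cv2.resize(d['frame'][150:260,100:250],None,fx=5,fy=5,interpolation=cv2.INTER_CUBIC))
cv2.imwrite('pics/iron.png',cv2.resize(d['frame'][175:275,320:460],None,fx=5,fy=5,interpolation=cv2.INTER_CUBIC))
E
python3 meas.py
```

```text
top large [267 176  27  29 627] [279.9 189.8] [ 0.5632 -0.069   0.02  ]
   bright top ((280.0, 190.0), (28.0, 26.0), 90.0) [[0.5922, -0.0395], [0.5905, -0.1001], [0.5238, -0.0975], [0.5255, -0.0378]]
top square [320 181  25  25 414] [332.  193.1] [ 0.5521 -0.1919  0.018 ]
   bright top ((332.04998779296875, 193.14996337890625), (20.55480194091797, 21.50348472595215), 71.56504821777344) [[0.5638, -0.1589], [0.5788, -0.2074], [0.5317, -0.2197], [0.5171, -0.1716]]
top small [323 236  20  19 291] [332.7 245.3] [ 0.4285 -0.1865  0.018 ]
   bright top ((332.5, 245.0), (18.0, 19.0), 90.0) [[0.4483, -0.1631], [0.447, -0.2063], [0.4062, -0.2038], [0.4075, -0.1609]]
top open [264 232  28  29 612] [277.2 246.4] [ 0.4295 -0.0584  0.02  ]
   bright top ((277.5, 246.0), (28.0, 27.0), 90.0) [[0.4608, -0.0292], [0.459, -0.0905], [0.3958, -0.0881], [0.3976, -0.0277]]
top dark [494   0  66  26 627] ((526.5, 12.5), (25.0, 65.0), 90.0) [ 1.0237 -0.7597]
top dark [  0   2  58  17 386] ((28.5, 10.0), (57.0, 16.0), 0.0) [1.0706 0.5743]
top dark [236  69  27  33 628] ((248.73532104492188, 84.9411849975586),
[... 2917 characters left out ...]
813]
scene dark [174 196  20  24 385] ((183.5, 207.5), (23.0, 19.0), 90.0) [ 0.3395 -0.1629]
scene dark [155 261  59  52 866] ((184.13531494140625, 285.75885009765625), (71.26165771484375, 13.99201488494873), 40.60129928588867) [ 0.4957 -0.307 ]
scene dark [407 260  22  15 194] ((417.68310546875, 266.3774108886719), (19.018009185791016, 11.060919761657715), 16.389541625976562) [0.8165 0.019 ]
scene dark [402 267  45  31 750] ((424.3430480957031, 278.3065490722656), (39.30044937133789, 28.535545349121094), 19.98310661315918) [ 0.8474 -0.0044]
scene dark [ 89 297  64  47 899] ((120.56710815429688, 317.0469970703125), (67.50471496582031, 19.088104248046875), 34.99202346801758) [ 0.4582 -0.4276]
```

View pics/caddy.png

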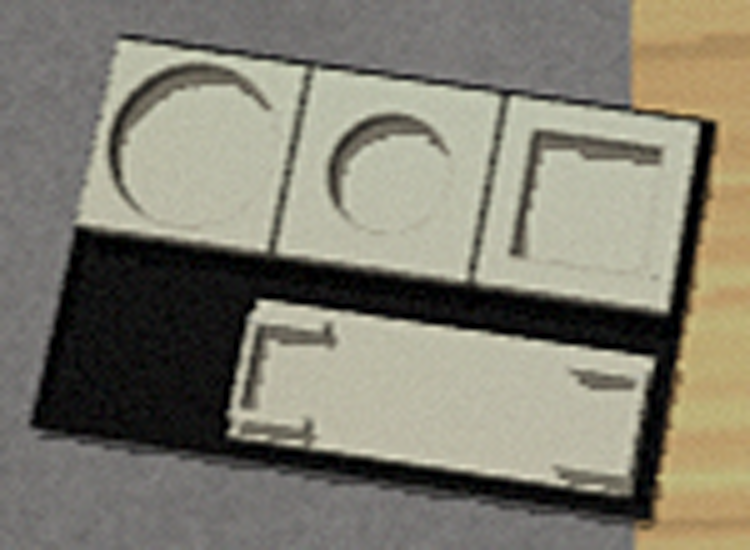

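View pics/iron.png

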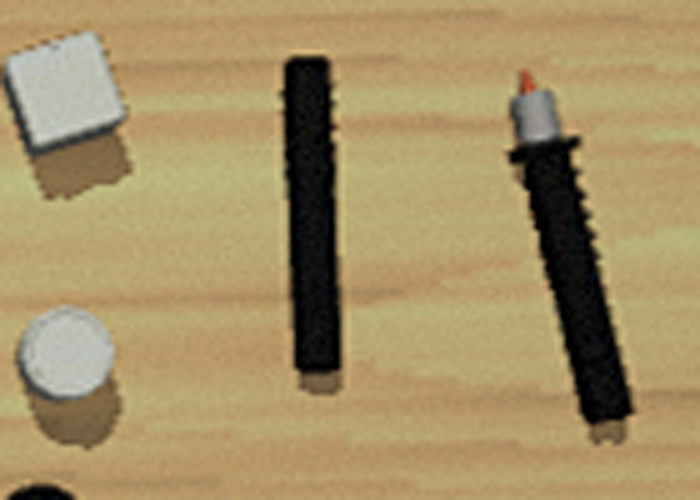

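The crops show the row of white blocks with corners near (118,40), (703,122), (668,313), (78,228), and the cradle corners near (257,300), (657,355), (635,495), (228,438). The iron's tip is at (527,75), its guard at (545,148) and its tail at (607,418).

```bash
cat > bay.py <<'E'
from h import *
import pickle
d=pickle.load(open('top0.pkl','rb')); s=pickle.load(open('scene0.pkl','rb'))
def cr(p,o): return (np.array(p,float)+.5)/5-.5+np.array(o)
W=lambda p,o,z: ray(d,cr(p,o),z)[:,:2]
o=(100,150)
b=W([(118,40),(703,122),(668,313),(78,228)],o,.022)
print('row',b.round(4).tolist(),'sides',[np.linalg.norm(b[i]-b[i-1]).round(4) for i in range(4)])
c=W([(257,300),(657,355),(635,495),(228,438)],o,.016)
print('cradle',c.round(4).tolist(),'sides',[np.linalg.norm(c[i]-c[i-1]).round(4) for i in range(4)])
yd=(b[0]-b[1])+(b[3]-b[2])+(c[0]-c[1])+(c[3]-c[2]); yd/=np.linalg.norm(yd); xd=np.array([yd[1],-yd[0]])
print('x dir',xd,'yaw deg',np.degrees(np.arctan2(xd[1],xd[0])))
rc=b.mean(0); cc=c.mean(0)
print('row c',rc,'cradle c',cc,'rel',(rc-cc)@xd,(rc-cc)@yd, 'large/square', rc+yd*.096, rc-yd*.096)
print('pockets', 'large',W([(190,145)],o,.022),'small',W([(388,173)],o,.022))
sq=W([(532,131),(663,147),(653,275),(514,256)],o,.022); print('sq pocket',sq.mean(0),[np.linalg.norm(sq[i]-sq[i-1]).round(4) for i in range(4)])
o=(320,175)
q=[('tip',(527,75),.01),('barrel end',(532,93),.018),('guard',(545,148),.02),('tail',(607,414),.02),('tailbot',(607,418),.0)]
for n,p,z in q: print(n,W([p],o,z))
tip=W([(527,75)],o,.01)[0]; tail=W([(607,414)],o,.02)[0]; g=W([(545,148)],o,.02)[0]
u=(g-tail)/np.linalg.norm(g-tail); print('len tip-tail',np.linalg.norm(tip-tail),'guard-tail',np.linalg.norm(g-tail),'ang',np.degrees(np.arctan2(u[1],u[0])), 'ang tip',np.degrees(np.arctan2(*(tip-tail)[::-1])))
# scene crop of iron and caddy for check
cv2.imwrite('pics/scn.png',np.vstack([cv2.resize(s['frame'][120:220,270:430],None,fx=5,fy=5,interpolation=cv2.INTER_CUBIC)[:, :],]))
m=s['frame'].copy()
# distinct parts in scene: orange-ish copper tip
for nm,dd,(x0,y0,x1,y1) in (('top',d,(420,180,440,206)),('scene',s,(140,325,175,360))):
    f=dd['frame'][y0:y1,x0:x1].astype(int); k=(f[...,2]-f[...,1]>45)&(f[...,1]<150)
    ys,xs=np.where(k); print(nm,'tip px',len(xs),xs.mean()+x0,ys.mean()+y0,ray(dd,(xs.mean()+x0,ys.mean()+y0),.01)[0,:2])
E
python3 bay.py
```

```text
row [[0.6529, 0.3036], [0.6041, 0.0241], [0.5121, 0.0417], [0.5609, 0.3186]] sides [np.float64(0.0932), np.float64(0.2837), np.float64(0.0936), np.float64(0.2811)]
cradle [[0.5251, 0.2352], [0.4934, 0.0476], [0.4282, 0.0584], [0.4602, 0.2468]] sides [np.float64(0.0659), np.float64(0.1903), np.float64(0.0661), np.float64(0.1911)]
x dir [ 0.98535178 -0.1705341 ] yaw deg -9.818874108030428
row c [0.58248847 0.17200615] cradle c [0.47673524 0.14700859] rel 0.09994120189155967 0.04266592208279759 large/square [0.59885975 0.26659992] [0.5661172  0.07741238]
pockets large [[0.59980169 0.26734709]] small [[0.58336678 0.17335232]]
sq pocket [0.56653764 0.07771386] [np.float64(0.0611), np.float64(0.0628), np.float64(0.0621), np.float64(0.066)]
tip [[ 0.55603346 -0.41591466]]
barrel end [[ 0.545331   -0.41439865]]
guard [[ 0.5182159  -0.41706837]]
tail [[ 0.39316314 -0.432724  ]]
tailbot [[ 0.39273604 -0.44044328]]
len tip-tail 0.1637354390130331 guard-tail 0.12602893415615507 ang 7.135856611820463 ang tip 5.8924568876496854
top tip px 11 424.8181818181818 190.9090909090909 [ 0.55283598 -0.4151559 ]
scene tip px 33 159.84848484848484 343.5151515151515 [ 0.55022901 -0.41465662]
```

View pics/scn.png

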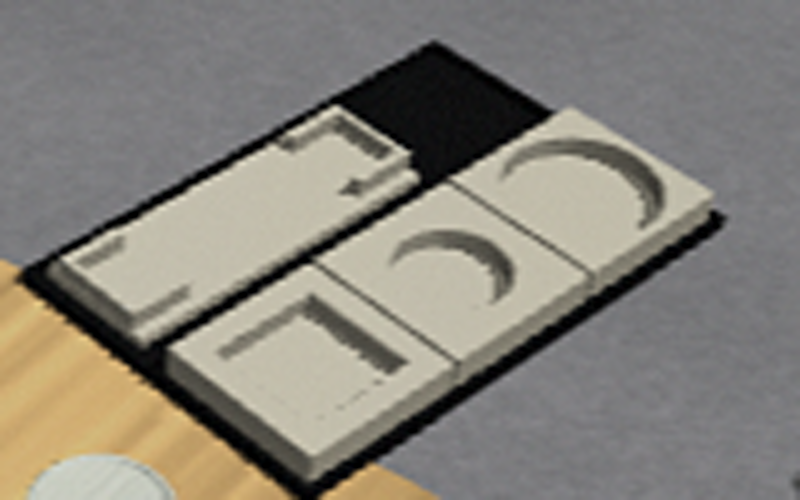

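The scene crop confirms the layout: block-row corners near (575,110), (712,197), (315,480), (170,352), and the cradle to the left of the row. Next I cross-check the bays in this view and write the move planner.

```bash
cat > plan.py <<'E'
import numpy as np, sys
def ax(j):
    j=np.radians(j); Y=np.array([np.cos(j),np.sin(j)]); return np.array([-Y[1],Y[0]]) if 0 else np.array([-np.sin(j),np.cos(j)]),Y
def plan(start,wps):
    """start: x,y,z,jawdeg ; wps: (x,y,z,jaw,hand,step_mm,extra rows). Prints calls of <=5 rows in tool units."""
    cur=np.array(start[:4],float); rows=[]
    for x,y,z,j,h,st,ex in wps:
        t=np.array([x,y,z,j],float); n=max(int(np.ceil(np.linalg.norm(t[:3]-cur[:3])*1000/st)),int(np.ceil(abs(t[3]-cur[3])/8)),0)
        for i in range(1,n+1): rows.append((cur+(t-cur)*i/n,h))
        rows+= [(t,h)]*ex; cur=t
    c=np.array(start[:4],float)
    for k in range(0,len(rows),5):
        j=np.radians(c[3]); Y=np.array([np.cos(j),np.sin(j),0]); Z=np.array([0,0,-1.]); X=np.cross(Y,Z)
        out=[]
        for p,h in rows[k:k+5]:
            d=p[:3]-c[:3]; r=np.round([d@X/.5,d@Y/.5,d@Z/.5,-(p[3]-c[3])/180],3); out+=r.tolist()+[h]
        print([float('%g'%v)+0 for v in out])
        c=c+np.r_[(X*r[0]+Y*r[1]+Z*r[2])*.5,-r[3]*180]
    print('end',c.round(4).tolist())
E
python3 - <<'E'
from h import *; import pickle
from plan import plan
s=pickle.load(open('scene0.pkl','rb'))
b=ray(s,(np.array([(575,110),(712,197),(315,480),(170,352)],float)+.5)/5-.5+[270,120],.022)[:,:2]
print(b.round(4).tolist(),b.mean(0),[np.linalg.norm(b[i]-b[i-1]).round(4) for i in range(4)]); e=b[0]-b[3]+b[1]-b[2]; print(np.degrees(np.arctan2(e[1],e[0]))-90)
st=(.142,.557,.2445,75.7)
plan(st,[(.562,-.068,.12,80.2,-1,45,0),(.562,-.068,.022,80.2,-1,25,1)])
E
```

```text
[[0.5665, 0.3203], [0.6537, 0.3018], [0.6123, 0.017], [0.5158, 0.0419]] [0.58708895 0.17023603] [np.float64(0.283), np.float64(0.0892), np.float64(0.2877), np.float64(0.0997)]
-9.283785333191389
[-0.066, -0.059, 0.015, -0.001, -1.0, -0.132, -0.118, 0.029, -0.003, -1.0, -0.198, -0.177, 0.044, -0.004, -1.0, -0.264, -0.236, 0.059, -0.006, -1.0, -0.33, -0.295, 0.073, -0.007, -1.0]
[-0.065, -0.061, 0.015, -0.002, -1.0, -0.13, -0.121, 0.03, -0.003, -1.0, -0.194, -0.182, 0.044, -0.005, -1.0, -0.259, -0.242, 0.059, -0.006, -1.0, -0.324, -0.303, 0.073, -0.008, -1.0]
[-0.063, -0.062, 0.015, -0.001, -1.0, -0.126, -0.124, 0.03, -0.003, -1.0, -0.189, -0.186, 0.044, -0.004, -1.0, -0.253, -0.248, 0.059, -0.006, -1.0, -0.316, -0.31, 0.074, -0.007, -1.0]
[-0.062, -0.064, 0.014, -0.002, -1.0, -0.123, -0.127, 0.029, -0.003, -1.0, -0.123, -0.127, 0.078, -0.003, -1.0, -0.123, -0.127, 0.127, -0.003, -1.0, -0.123, -0.127, 0.176, -0.003, -1.0]
[0.0, 0.0, 0.049, 0.0, -1.0, 0.0, 0.0, 0.049, 0.0, -1.0]
end [0.5618, -0.0679, 0.022, 80.2]
```

step_arm(moves=[-0.066,-0.059,0.015,-0.001,-1.0,-0.132,-0.118,0.029,-0.003,-1.0,-0.198,-0.177,0.044,-0.004,-1.0,-0.264,-0.236,0.059,-0.006,-1.0,-0.33,-0.295,0.073,-0.007,-1.0], force=40)

```text
clock: 0.6
position: [0.2659, 0.3718, 0.2082]
ee_rot: [-0.0, 0.113, 0.994, -0.0]
contact_force: [0.5, 0.5, 0.7]
width: 0.0854
```

step_arm(moves=[-0.065,-0.061,0.015,-0.002,-1.0,-0.13,-0.121,0.03,-0.003,-1.0,-0.194,-0.182,0.044,-0.005,-1.0,-0.259,-0.242,0.059,-0.006,-1.0,-0.324,-0.303,0.073,-0.008,-1.0])

```text
clock: 1.1
position: [0.3896, 0.1876, 0.1719]
ee_rot: [-0.0, 0.101, 0.995, 0.0]
contact_force: [1.9, 0.0, 1.1]
width: 0.0855
```

step_arm(moves=[-0.063,-0.062,0.015,-0.001,-1.0,-0.126,-0.124,0.03,-0.003,-1.0,-0.189,-0.186,0.044,-0.004,-1.0,-0.253,-0.248,0.059,-0.006,-1.0,-0.316,-0.31,0.074,-0.007,-1.0])

```text
clock: 1.6
position: [0.5133, 0.004, 0.1347]
ee_rot: [-0.0, 0.09, 0.996, 0.0]
contact_force: [0.2, -0.2, 1.0]
width: 0.0852
```

step_arm(moves=[-0.062,-0.064,0.014,-0.002,-1.0,-0.123,-0.127,0.029,-0.003,-1.0,-0.123,-0.127,0.078,-0.003,-1.0,-0.123,-0.127,0.078,-0.003,-1.0,-0.123,-0.127,0.078,-0.003,-1.0])

```text
clock: 2.1
position: [0.5607, -0.0674, 0.0956]
ee_rot: [-0.002, 0.086, 0.996, 0.0]
contact_force: [0.7, 0.1, -0.7]
width: 0.0855
```

```bash
python3 - <<'E'
from h import *
s=manip.get_state(); print(s['position'],s['ee_rot'],s['qpos'])
d=snap('scene'); cv2.imwrite('pics/g1.png',cv2.resize(d['frame'][120:320,150:420],None,fx=2.9,fy=2.9,interpolation=cv2.INTER_CUBIC))
E
```

```text
[ 0.56065194 -0.06736784  0.09562479] [-1.52232504e-03  8.55790573e-02  9.96330133e-01  4.15499235e-04] [-2.43013358e-01  3.84767501e-01  1.74442896e+00  4.04460756e-04
  1.01553348e+00 -1.64265550e+00]
```

View pics/g1.png

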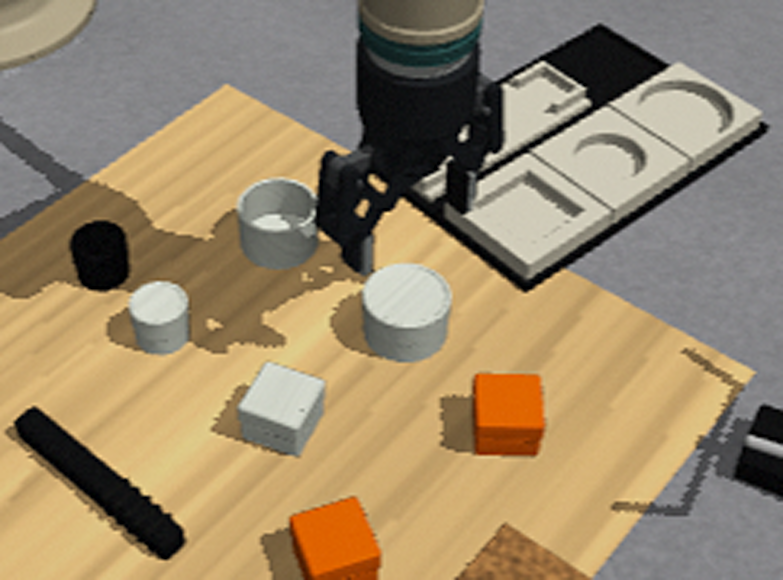

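The open gripper hovers over the large tin. Finger-tip bottoms are near (360,268) and (460,208) in the crop, and the lid is centred below at (405,295).

```bash
python3 - <<'E'
from h import *; import pickle
from plan import plan
s=pickle.load(open('scene0.pkl','rb'))
Y=np.array([np.cos(np.radians(80.2)),np.sin(np.radians(80.2)),0])
for z in(.095,.0816):
    c=np.array([.5607,-.0674,z]); print(z,((proj(s,[c-Y*.05,c+Y*.05])-[150,120])*2.9).round(0))
plan((.5617,-.0679,.0955,80.2),[(.5617,-.0679,.022,80.2,-1,25,2),(.5617,-.0679,.022,80.2,1,25,5)])
print('lift+carry')
plan((.5617,-.0679,.022,80.2),[(.5617,-.0679,.1,80.2,1,26,0),(.5998,.266,.1,80.2,1,36,1),(.5998,.266,.045,80.2,1,20,3)])
E
```

```text
0.095 [[353. 271.]
 [460. 205.]]
0.0816 [[353. 285.]
 [459. 219.]]
[0.0, 0.0, 0.049, 0.0, -1.0, 0.0, 0.0, 0.098, 0.0, -1.0, 0.0, 0.0, 0.147, 0.0, -1.0, 0.0, 0.0, 0.147, 0.0, -1.0, 0.0, 0.0, 0.147, 0.0, -1.0]
[0.0, 0.0, 0.0, 0.0, 1.0, 0.0, 0.0, 0.0, 0.0, 1.0, 0.0, 0.0, 0.0, 0.0, 1.0, 0.0, 0.0, 0.0, 0.0, 1.0, 0.0, 0.0, 0.0, 0.0, 1.0]
end [0.5617, -0.0679, 0.022, 80.2]
lift+carry
[0.0, 0.0, -0.039, 0.0, 1.0, 0.0, 0.0, -0.078, 0.0, 1.0, 0.0, 0.0, -0.117, 0.0, 1.0, 0.0, 0.0, -0.156, 0.0, 1.0, 0.004, 0.067, -0.156, 0.0, 1.0]
[0.004, 0.067, 0.0, 0.0, 1.0, 0.008, 0.134, 0.0, 0.0, 1.0, 0.011, 0.201, 0.0, 0.0, 1.0, 0.015, 0.269, 0.0, 0.0, 1.0, 0.019, 0.336, 0.0, 0.0, 1.0]
[0.004, 0.067, 0.0, 0.0, 1.0, 0.008, 0.134, 0.0, 0.0, 1.0, 0.012, 0.201, 0.0, 0.0, 1.0, 0.016, 0.268, 0.0, 0.0, 1.0, 0.016, 0.268, 0.0, 0.0, 1.0]
[0.0, 0.0, 0.037, 0.0, 1.0, 0.0, 0.0, 0.073, 0.0, 1.0, 0.0, 0.0, 0.11, 0.0, 1.0, 0.0, 0.0, 0.11, 0.0, 1.0, 0.0, 0.0, 0.11, 0.0, 1.0]
[0.0, 0.0, 0.0, 0.0, 1.0]
end [0.5996, 0.266, 0.045, 80.2]
```

step_arm(moves=[0.0,0.0,0.049,0.0,-1.0,0.0,0.0,0.098,0.0,-1.0,0.0,0.0,0.147,0.0,-1.0,0.0,0.0,0.147,0.0,-1.0,0.0,0.0,0.147,0.0,-1.0])

```text
clock: 2.65
position: [0.5622, -0.0671, 0.0239]
ee_rot: [0.0, 0.085, 0.996, 0.0]
contact_force: [0.1, -0.0, 0.6]
width: 0.0852
```

step_arm(moves=[0,0,0,0,1,0,0,0,0,1,0,0,0,0,1,0,0,0,0,1,0,0,0,0,1])

```text
clock: 3.15
position: [0.5631, -0.0681, 0.0249]
ee_rot: [0.002, 0.085, 0.996, -0.0]
contact_force: [-1.2, 0.4, 6.1]
width: 0.062
```

step_arm(moves=[0.0,0.0,-0.039,0.0,1.0,0.0,0.0,-0.078,0.0,1.0,0.0,0.0,-0.117,0.0,1.0,0.0,0.0,-0.156,0.0,1.0,0.004,0.067,-0.156,0.0,1.0])

```text
clock: 3.65
position: [0.5682, -0.0376, 0.1045]
ee_rot: [0.004, 0.087, 0.996, -0.001]
contact_force: [1.5, 0.3, -1.8]
width: 0.062
```

step_arm(moves=[0.004,0.067,0.0,0.0,1.0,0.008,0.134,0.0,0.0,1.0,0.011,0.201,0.0,0.0,1.0,0.015,0.269,0.0,0.0,1.0,0.019,0.336,0.0,0.0,1.0])

```text
clock: 4.15
position: [0.5849, 0.1341, 0.1016]
ee_rot: [0.0, 0.086, 0.996, 0.0]
contact_force: [0.9, 1.0, -2.1]
width: 0.0621
```

step_arm(moves=[0.004,0.067,0.0,0.0,1.0,0.008,0.134,0.0,0.0,1.0,0.012,0.201,0.0,0.0,1.0,0.016,0.268,0.0,0.0,1.0,0.016,0.268,0.0,0.0,1.0])

```text
clock: 4.65
position: [0.6003, 0.2707, 0.1015]
ee_rot: [0.001, 0.084, 0.996, 0.002]
contact_force: [-0.1, -1.0, -2.4]
width: 0.0622
```

step_arm(moves=[0.0,0.0,0.037,0.0,1.0,0.0,0.0,0.073,0.0,1.0,0.0,0.0,0.11,0.0,1.0,0.0,0.0,0.11,0.0,1.0,0.0,0.0,0.11,0.0,1.0])

```text
clock: 5.15
position: [0.5998, 0.2656, 0.0461]
ee_rot: [-0.0, 0.086, 0.996, -0.0]
contact_force: [0.9, -0.7, -1.6]
width: 0.062
```

```bash
python3 - <<'E'
from h import *
s=manip.get_state(); print(s['position'],s['contact_force'])
d=snap('scene'); cv2.imwrite('pics/g2.png',cv2.resize(d['frame'][80:240,250:450],None,fx=3.7,fy=3.7,interpolation=cv2.INTER_CUBIC))
p=proj(d,[s['position']*[1,1,0]+[0,0,.022],[.5998,.266,.022]]); print((p-[250,80])*3.7)
E
```

```text
[0.59976217 0.26562536 0.04613973] [ 0.91782214 -0.70726461 -1.55213059]
[[500.67197254 285.75932299]
 [501.00387404 285.5093551 ]]
```

View pics/g2.png

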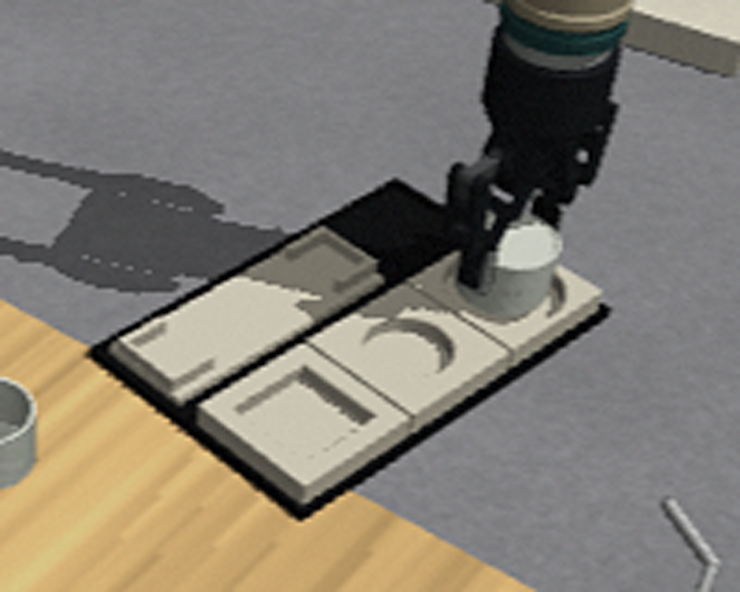

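Large tin is held upright over its pocket, lid at (528,245) in the crop and lined up with the bay. I'll lower it gently.

step_arm(moves=[0,0,0.01,0,1,0,0,0.016,0,1,0,0,0.018,0,1,0,0,0.02,0,1,0,0,0.02,0,1])

```text
clock: 5.7
position: [0.5998, 0.2661, 0.0357]
ee_rot: [-0.0, 0.086, 0.996, 0.0]
contact_force: [0.2, 0.1, -2.7]
width: 0.0623
```

step_arm(moves=[0,0,0.002,0,1,0,0,0.002,0,1,0,0,0.002,0,1])

```text
clock: 6.0
position: [0.5999, 0.2662, 0.0351]
ee_rot: [0.0, 0.086, 0.996, 0.0]
contact_force: [-0.0, -0.1, -0.9]
width: 0.0616
```

step_arm(moves=[0,0,0.002,0,1,0,0,0.002,0,-0.75,0,0,0.002,0,-0.75,0,0,0.002,0,-0.75,0,0,0.002,0,-0.75])

```text
clock: 6.5
position: [0.5998, 0.266, 0.0337]
ee_rot: [-0.0, 0.086, 0.996, 0.0]
contact_force: [0.4, 0.4, 0.2]
width: 0.0747
```

```bash
python3 - <<'E'
from h import *
from plan import plan
s=manip.get_state(); print(s['position'],s['contact_force'],s['width'])
plan((.5996,.266,.034,80.2),[(.5996,.266,.114,80.2,-.75,27,0),(.427,-.185,.114,80.2,-.75,47,0),(.427,-.185,.026,80.2,-.75,30,2),(.427,-.185,.026,80.2,1,25,6)])
E
```

```text
[0.59981808 0.26604912 0.03371735] [0.39574189 0.40245538 0.18885059] 0.0747432759803185
[0.0, 0.0, -0.053, 0.0, -0.75, 0.0, 0.0, -0.107, 0.0, -0.75, 0.0, 0.0, -0.16, 0.0, -0.75, 0.017, -0.086, -0.16, 0.0, -0.75, 0.034, -0.172, -0.16, 0.0, -0.75]
[0.017, -0.086, 0.0, 0.0, -0.75, 0.034, -0.173, 0.0, 0.0, -0.75, 0.051, -0.259, 0.0, 0.0, -0.75, 0.068, -0.345, 0.0, 0.0, -0.75, 0.085, -0.431, 0.0, 0.0, -0.75]
[0.017, -0.086, 0.0, 0.0, -0.75, 0.034, -0.172, 0.0, 0.0, -0.75, 0.051, -0.258, 0.0, 0.0, -0.75, 0.068, -0.345, 0.0, 0.0, -0.75, 0.068, -0.345, 0.059, 0.0, -0.75]
[0.0, 0.0, 0.058, 0.0, -0.75, 0.0, 0.0, 0.117, 0.0, -0.75, 0.0, 0.0, 0.117, 0.0, -0.75, 0.0, 0.0, 0.117, 0.0, -0.75, 0.0, 0.0, 0.117, 0.0, 1.0]
[0.0, 0.0, 0.0, 0.0, 1.0, 0.0, 0.0, 0.0, 0.0, 1.0, 0.0, 0.0, 0.0, 0.0, 1.0, 0.0, 0.0, 0.0, 0.0, 1.0, 0.0, 0.0, 0.0, 0.0, 1.0]
end [0.4268, -0.1852, 0.026, 80.2]
```

step_arm(moves=[0.0,0.0,-0.053,0.0,-0.75,0.0,0.0,-0.107,0.0,-0.75,0.0,0.0,-0.16,0.0,-0.75,0.017,-0.086,-0.16,0.0,-0.75,0.034,-0.172,-0.16,0.0,-0.75])

```text
clock: 7.0
position: [0.5691, 0.1843, 0.1148]
ee_rot: [0.002, 0.084, 0.996, 0.0]
contact_force: [-0.1, -1.1, -0.6]
width: 0.0745
```

step_arm(moves=[0.017,-0.086,0.0,0.0,-0.75,0.034,-0.173,0.0,0.0,-0.75,0.051,-0.259,0.0,0.0,-0.75,0.068,-0.345,0.0,0.0,-0.75,0.085,-0.431,0.0,0.0,-0.75])

```text
clock: 7.5
position: [0.489, -0.0224, 0.1139]
ee_rot: [0.0, 0.085, 0.996, -0.0]
contact_force: [1.5, -0.4, -0.4]
width: 0.0745
```

step_arm(moves=[0.017,-0.086,0.0,0.0,-0.75,0.034,-0.172,0.0,0.0,-0.75,0.051,-0.258,0.0,0.0,-0.75,0.068,-0.345,0.0,0.0,-0.75,0.068,-0.345,0.059,0.0,-0.75])

```text
clock: 8.0
position: [0.4288, -0.1917, 0.0871]
ee_rot: [0.005, 0.088, 0.996, -0.003]
contact_force: [1.7, 0.5, -0.1]
width: 0.0748
```

step_arm(moves=[0.0,0.0,0.058,0.0,-0.75,0.0,0.0,0.117,0.0,-0.75,0.0,0.0,0.117,0.0,-0.75,0.0,0.0,0.117,0.0,-0.75,0.0,0.0,0.117,0.0,1.0])

```text
clock: 8.5
position: [0.428, -0.1856, 0.027]
ee_rot: [0.001, 0.085, 0.996, -0.001]
contact_force: [0.8, 0.3, 1.1]
width: 0.0616
```

step_arm(moves=[0,0,0,0,1,0,0,0,0,1,0,0,0,0,1,0,0,0,0,1,0,0,0,0,1])

```text
clock: 9.0
position: [0.4279, -0.1855, 0.0273]
ee_rot: [0.001, 0.085, 0.996, -0.001]
contact_force: [0.2, 0.1, 5.8]
width: 0.0399
```

```bash
python3 - <<'E'
from h import *
from plan import plan
s=manip.get_state(); print(s['position'],s['contact_force'],s['width'])
plan((.4268,-.1852,.026,80.2),[(.4268,-.1852,.106,80.2,1,27,0),(.5835,.1715,.106,80.2,1,36,0),(.5835,.1715,.048,80.2,1,20,2)])
E
```

```text
[ 0.42793388 -0.1855004   0.02733765] [0.17949838 0.06537496 5.82751271] 0.039883279882512696
[0.0, 0.0, -0.053, 0.0, 1.0, 0.0, 0.0, -0.107, 0.0, 1.0, 0.0, 0.0, -0.16, 0.0, 1.0, -0.017, 0.069, -0.16, 0.0, 1.0, -0.034, 0.138, -0.16, 0.0, 1.0]
[-0.017, 0.068, 0.0, 0.0, 1.0, -0.034, 0.137, 0.0, 0.0, 1.0, -0.051, 0.206, 0.0, 0.0, 1.0, -0.068, 0.275, 0.0, 0.0, 1.0, -0.085, 0.343, 0.0, 0.0, 1.0]
[-0.017, 0.069, 0.0, 0.0, 1.0, -0.034, 0.138, 0.0, 0.0, 1.0, -0.051, 0.207, 0.0, 0.0, 1.0, -0.068, 0.275, 0.0, 0.0, 1.0, -0.068, 0.275, 0.039, 0.0, 1.0]
[0.0, 0.0, 0.038, 0.0, 1.0, 0.0, 0.0, 0.077, 0.0, 1.0, 0.0, 0.0, 0.077, 0.0, 1.0, 0.0, 0.0, 0.077, 0.0, 1.0]
end [0.5833, 0.1714, 0.048, 80.2]
```

step_arm(moves=[0.0,0.0,-0.053,0.0,1.0,0.0,0.0,-0.107,0.0,1.0,0.0,0.0,-0.16,0.0,1.0,-0.017,0.069,-0.16,0.0,1.0,-0.034,0.138,-0.16,0.0,1.0])

```text
clock: 9.5
position: [0.4566, -0.1202, 0.1078]
ee_rot: [0.002, 0.087, 0.996, -0.001]
contact_force: [0.6, -0.3, -0.6]
width: 0.0398
```

step_arm(moves=[-0.017,0.068,0.0,0.0,1.0,-0.034,0.137,0.0,0.0,1.0,-0.051,0.206,0.0,0.0,1.0,-0.068,0.275,0.0,0.0,1.0,-0.085,0.343,0.0,0.0,1.0])

```text
clock: 10.0
position: [0.527, 0.0434, 0.1067]
ee_rot: [0.001, 0.085, 0.996, 0.0]
contact_force: [-0.1, -0.3, 0.3]
width: 0.0398
```

step_arm(moves=[-0.017,0.069,0.0,0.0,1.0,-0.034,0.138,0.0,0.0,1.0,-0.051,0.207,0.0,0.0,1.0,-0.068,0.275,0.0,0.0,1.0,-0.068,0.275,0.039,0.0,1.0])

```text
clock: 10.5
position: [0.5881, 0.1763, 0.0895]
ee_rot: [0.005, 0.084, 0.996, 0.002]
contact_force: [0.5, 0.4, -0.6]
width: 0.0396
```

step_arm(moves=[0.0,0.0,0.038,0.0,1.0,0.0,0.0,0.077,0.0,1.0,0.0,0.0,0.077,0.0,1.0,0.0,0.0,0.077,0.0,1.0])

```text
clock: 10.9
position: [0.5835, 0.1716, 0.0483]
ee_rot: [0.0, 0.085, 0.996, 0.0]
contact_force: [-0.2, 0.0, 1.2]
width: 0.0401
```

step_arm(moves=[0,0,0.01,0,1,0,0,0.016,0,1,0,0,0.02,0,1,0,0,0.02,0,1,0,0,0.02,0,1])

```text
clock: 11.4
position: [0.5835, 0.1715, 0.038]
ee_rot: [0.0, 0.086, 0.996, 0.0]
contact_force: [0.5, 0.9, -0.9]
width: 0.0397
```

step_arm(moves=[0,0,0.002,0,1,0,0,0.002,0,-0.4,0,0,0.002,0,-0.4,0,0,0.002,0,-0.4,0,0,0.002,0,-0.4])

```text
clock: 11.9
position: [0.5835, 0.1715, 0.0368]
ee_rot: [0.0, 0.086, 0.996, 0.0]
contact_force: [0.3, -0.1, -0.0]
width: 0.0604
```

```bash
python3 - <<'E'
from h import *
from plan import plan
s=manip.get_state(); print(s['position'],s['contact_force'],s['width'])
plan((.5833,.1714,.037,80.2),[(.5833,.1714,.117,80.2,-.4,27,0),(.5505,-.191,.117,16.2,-.8,46,1),(.5505,-.191,.026,16.2,-.8,30,3)])
E
```

```text
[0.58347991 0.17150041 0.0367948 ] [ 0.29579805 -0.08486312 -0.03353591] 0.06035110844491374
[0.0, 0.0, -0.053, 0.0, -0.4, 0.0, 0.0, -0.107, 0.0, -0.4, 0.0, 0.0, -0.16, 0.0, -0.4, -0.007, -0.091, -0.16, 0.044, -0.8, -0.015, -0.181, -0.16, 0.089, -0.8]
[-0.032, -0.086, 0.0, 0.044, -0.8, -0.064, -0.171, 0.0, 0.089, -0.8, -0.096, -0.256, 0.0, 0.133, -0.8, -0.128, -0.341, 0.0, 0.178, -0.8, -0.16, -0.426, 0.0, 0.222, -0.8]
[-0.079, -0.045, 0.0, 0.045, -0.8, -0.079, -0.045, 0.0, 0.045, -0.8, -0.079, -0.045, 0.045, 0.045, -0.8, -0.079, -0.045, 0.091, 0.045, -0.8, -0.079, -0.045, 0.136, 0.045, -0.8]
[0.0, 0.0, 0.046, 0.0, -0.8, 0.0, 0.0, 0.046, 0.0, -0.8, 0.0, 0.0, 0.046, 0.0, -0.8, 0.0, 0.0, 0.046, 0.0, -0.8]
end [0.5502, -0.1909, 0.026, 16.12]
```

step_arm(moves=[0.0,0.0,-0.053,0.0,-0.4,0.0,0.0,-0.107,0.0,-0.4,0.0,0.0,-0.16,0.0,-0.4,-0.007,-0.091,-0.16,0.044,-0.8,-0.015,-0.181,-0.16,0.089,-0.8])

```text
clock: 12.4
position: [0.5761, 0.0811, 0.118]
ee_rot: [0.001, 0.225, 0.974, 0.0]
contact_force: [0.3, -0.2, -0.4]
width: 0.0767
```

step_arm(moves=[-0.032,-0.086,0.0,0.044,-0.8,-0.064,-0.171,0.0,0.089,-0.8,-0.096,-0.256,0.0,0.133,-0.8,-0.128,-0.341,0.0,0.178,-0.8,-0.16,-0.426,0.0,0.222,-0.8])

```text
clock: 12.9
position: [0.5542, -0.1473, 0.1169]
ee_rot: [0.0, 0.546, 0.838, 0.0]
contact_force: [0.5, -1.2, 0.0]
width: 0.0768
```

step_arm(moves=[-0.079,-0.045,0.0,0.045,-0.8,-0.079,-0.045,0.0,0.045,-0.8,-0.079,-0.045,0.045,0.045,-0.8,-0.079,-0.045,0.045,0.045,-0.8])

```text
clock: 13.3
position: [0.5482, -0.1898, 0.0921]
ee_rot: [-0.003, 0.601, 0.799, -0.0]
contact_force: [-0.2, 0.6, -0.6]
width: 0.0768
```

```bash
python3 - <<'E'
from h import *
s=manip.get_state(); print(s['position'],s['ee_rot'],s['qpos'],s['width'])
d=snap('scene'); cv2.imwrite('pics/g3.png',cv2.resize(d['frame'][110:320,170:440],None,fx=2.8,fy=2.8,interpolation=cv2.INTER_CUBIC))
E
```

```text
[ 0.54822131 -0.18982237  0.09206433] [-2.86277422e-03  6.01099122e-01  7.99169285e-01 -3.22544926e-04] [-4.53519117e-01  4.09593045e-01  1.71199303e+00  5.32857416e-04
  1.02575038e+00 -7.34835333e-01] 0.07675598514489833
```

View pics/g3.png

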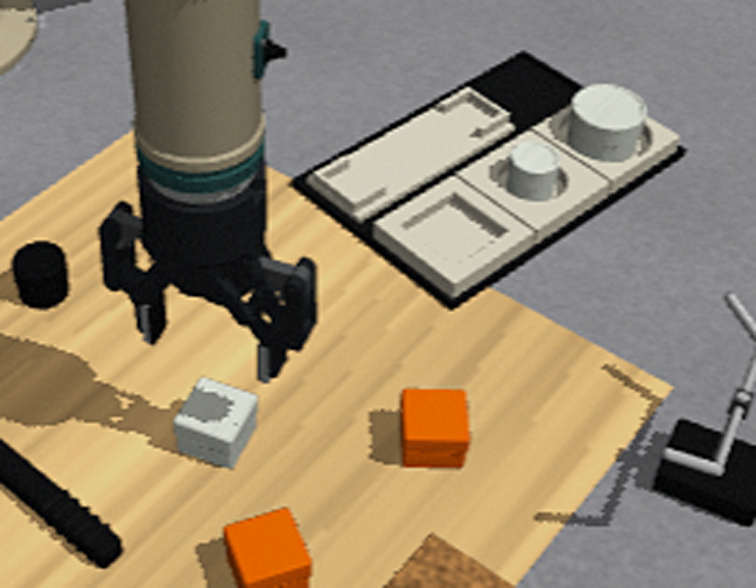

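The large tin (608,122) and small tin (533,172) sit centred in their pockets. The jaws (tips at (150,335) and (270,375)) straddle the square tin at (215,415).

step_arm(moves=[0,0,0.05,0,-0.8,0,0,0.1,0,-0.8,0,0,0.137,0,-0.8,0,0,0.137,0,-0.8,0,0,0.137,0,-0.8])

```text
clock: 13.85
position: [0.5509, -0.1903, 0.0265]
ee_rot: [0.0, 0.601, 0.8, 0.0]
contact_force: [-0.2, -0.3, 0.3]
width: 0.077
```

step_arm(moves=[0,0,0,0,1,0,0,0,0,1,0,0,0,0,1,0,0,0,0,1,0,0,0,0,1])

```text
clock: 14.35
position: [0.5513, -0.1912, 0.0273]
ee_rot: [0.001, 0.601, 0.799, 0.0]
contact_force: [-0.2, 0.5, 5.8]
width: 0.0453
```

```bash
python3 - <<'E'
from h import *
from plan import plan
s=manip.get_state(); print(s['position'],s['contact_force'],s['width'])
plan((.5502,-.1909,.026,16.12),[(.5502,-.1909,.106,16.12,1,27,0),(.567,.077,.106,-9.7,1,36,1),(.567,.077,.048,-9.7,1,20,3)])
E
```

```text
[ 0.55128341 -0.19115994  0.02730719] [-0.22507882  0.49060741  5.75494496] 0.04527835901995863
[0.0, 0.0, -0.053, 0.0, 1.0, 0.0, 0.0, -0.107, 0.0, 1.0, 0.0, 0.0, -0.16, 0.0, 1.0, 0.063, 0.023, -0.16, 0.018, 1.0, 0.126, 0.045, -0.16, 0.036, 1.0]
[0.066, 0.016, 0.0, 0.018, 1.0, 0.131, 0.031, 0.0, 0.036, 1.0, 0.196, 0.046, 0.0, 0.054, 1.0, 0.262, 0.062, 0.0, 0.072, 1.0, 0.327, 0.077, 0.0, 0.09, 1.0]
[0.067, -0.003, 0.0, 0.017, 1.0, 0.067, -0.003, 0.0, 0.017, 1.0, 0.067, -0.003, 0.039, 0.017, 1.0, 0.067, -0.003, 0.077, 0.017, 1.0, 0.067, -0.003, 0.116, 0.017, 1.0]
[0.0, 0.0, 0.0, 0.0, 1.0, 0.0, 0.0, 0.0, 0.0, 1.0, 0.0, 0.0, 0.0, 0.0, 1.0]
end [0.5672, 0.077, 0.048, -9.62]
```

step_arm(moves=[0.0,0.0,-0.053,0.0,1.0,0.0,0.0,-0.107,0.0,1.0,0.0,0.0,-0.16,0.0,1.0,0.063,0.023,-0.16,0.018,1.0,0.126,0.045,-0.16,0.036,1.0])

```text
clock: 14.85
position: [0.5551, -0.1243, 0.1071]
ee_rot: [0.001, 0.647, 0.762, 0.001]
contact_force: [-0.3, 1.2, -1.3]
width: 0.0454
```

step_arm(moves=[0.066,0.016,0.0,0.018,1.0,0.131,0.031,0.0,0.036,1.0,0.196,0.046,0.0,0.054,1.0,0.262,0.062,0.0,0.072,1.0,0.327,0.077,0.0,0.09,1.0])

```text
clock: 15.35
position: [0.5648, 0.0449, 0.1059]
ee_rot: [-0.0, 0.747, 0.665, 0.0]
contact_force: [0.9, 0.4, -0.7]
width: 0.045
```

step_arm(moves=[0.067,-0.003,0.0,0.017,1.0,0.067,-0.003,0.0,0.017,1.0,0.067,-0.003,0.039,0.017,1.0,0.067,-0.003,0.077,0.017,1.0,0.067,-0.003,0.116,0.017,1.0])

```text
clock: 15.85
position: [0.5674, 0.0765, 0.0474]
ee_rot: [0.0, 0.764, 0.645, 0.0]
contact_force: [0.2, -0.1, -0.9]
width: 0.0449
```

step_arm(moves=[0,0,0,0,1,0,0,0,0,1,0,0,0,0,1])

```text
clock: 16.15
position: [0.5682, 0.0767, 0.0488]
ee_rot: [0.001, 0.764, 0.645, 0.001]
contact_force: [-0.0, -0.5, -0.9]
width: 0.0455
```

```bash
python3 - <<'E'
from h import *
s=manip.get_state(); print(s['position'],s['ee_rot'],s['contact_force'],s['width'])
d=snap('scene'); cv2.imwrite('pics/g4.png',cv2.resize(d['frame'][110:230,270:430],None,fx=4.5,fy=4.5,interpolation=cv2.INTER_CUBIC))
E
```

```text
[0.56824288 0.07670837 0.04884219] [6.43262532e-04 7.64039339e-01 6.45168906e-01 7.46394053e-04] [-0.03425829 -0.47662378 -0.94632012] 0.04554412797153786
```

View pics/g4.png

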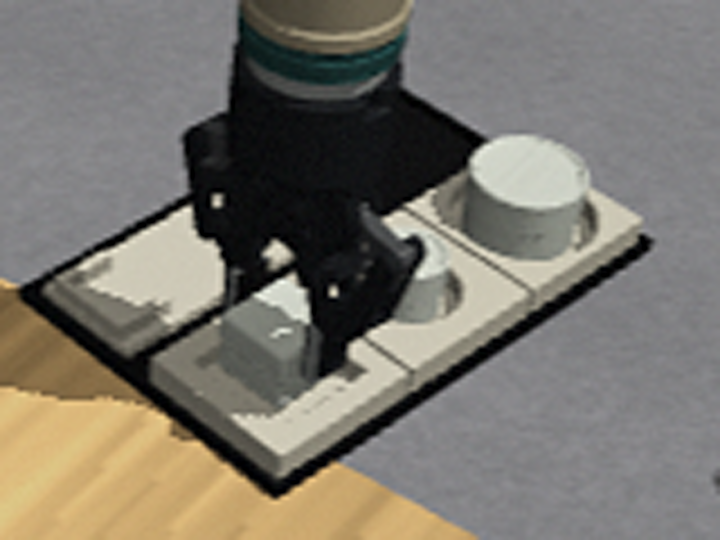

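The square tin is held upright over its pocket, aligned with the bay sides, at about (265,345).

step_arm(moves=[0,0,0.01,0,1,0,0,0.016,0,1,0,0,0.02,0,1,0,0,0.022,0,1,0,0,0.022,0,1])

```text
clock: 16.7
position: [0.5672, 0.0771, 0.0373]
ee_rot: [-0.0, 0.764, 0.645, -0.0]
contact_force: [-2.2, 0.0, 3.9]
width: 0.0455
```

step_arm(moves=[0,0,0.001,0,1,0,0,0.001,0,-0.4,0,0,0.001,0,-0.4,0,0,0.001,0,-0.4,0,0,0.001,0,-0.4])

```text
clock: 17.2
position: [0.5674, 0.0771, 0.0361]
ee_rot: [-0.0, 0.764, 0.645, -0.0]
contact_force: [-0.1, 0.6, 0.0]
width: 0.0599
```

```bash
python3 - <<'E'
from h import *
from plan import plan
s=manip.get_state(); print(s['position'],s['contact_force'],s['width'])
plan((.5672,.077,.0365,-9.62),[(.5672,.077,.1165,-9.62,-.4,27,0),(.493,-.4215,.1165,-82.8,-.4,46,1)])
E
```

```text
[0.56736339 0.07706113 0.03607954] [-0.11817522  0.55043124  0.03453216] 0.059924136007102106
[0.0, 0.0, -0.053, 0.0, -0.4, 0.0, 0.0, -0.107, 0.0, -0.4, 0.0, 0.0, -0.16, 0.0, -0.4, -0.092, 0.002, -0.16, 0.037, -0.4, -0.183, 0.004, -0.16, 0.074, -0.4]
[-0.089, 0.023, 0.0, 0.037, -0.4, -0.178, 0.046, 0.0, 0.074, -0.4, -0.266, 0.068, 0.0, 0.111, -0.4, -0.355, 0.091, 0.0, 0.148, -0.4, -0.444, 0.114, 0.0, 0.185, -0.4]
[-0.061, 0.068, 0.0, 0.037, -0.4, -0.123, 0.136, 0.0, 0.074, -0.4, -0.185, 0.204, 0.0, 0.111, -0.4, -0.246, 0.272, 0.0, 0.148, -0.4, -0.246, 0.272, 0.0, 0.148, -0.4]
end [0.4932, -0.4216, 0.1165, -82.88]
```

step_arm(moves=[0.0,0.0,-0.053,0.0,-0.4,0.0,0.0,-0.107,0.0,-0.4,0.0,0.0,-0.16,0.0,-0.4,-0.092,0.002,-0.16,0.037,-0.4,-0.183,0.004,-0.16,0.074,-0.4])

```text
clock: 17.7
position: [0.5548, -0.0136, 0.1174]
ee_rot: [0.001, 0.834, 0.552, 0.001]
contact_force: [0.6, -0.7, 0.0]
width: 0.0599
```

step_arm(moves=[-0.089,0.023,0.0,0.037,-0.4,-0.178,0.046,0.0,0.074,-0.4,-0.266,0.068,0.0,0.111,-0.4,-0.355,0.091,0.0,0.148,-0.4,-0.444,0.114,0.0,0.185,-0.4])

```text
clock: 18.2
position: [0.5194, -0.2419, 0.1162]
ee_rot: [-0.0, 0.958, 0.288, 0.0]
contact_force: [1.7, -1.1, 0.2]
width: 0.0601
```

step_arm(moves=[-0.061,0.068,0.0,0.037,-0.4,-0.123,0.136,0.0,0.074,-0.4,-0.185,0.204,0.0,0.111,-0.4,-0.246,0.272,0.0,0.148,-0.4,-0.246,0.272,0.0,0.148,-0.4])

```text
clock: 18.7
position: [0.4924, -0.4283, 0.1159]
ee_rot: [0.002, 0.998, 0.059, 0.0]
contact_force: [-0.7, 0.6, 0.0]
width: 0.0601
```

```bash
python3 - <<'E'
from h import *
s=manip.get_state(); print(s['position'],s['ee_rot'],s['qpos'],s['width'])
d=snap('scene'); a=cv2.resize(d['frame'][240:370,60:200],None,fx=2.8,fy=2.8,interpolation=cv2.INTER_CUBIC)
t=snap('top'); b=cv2.resize(t['frame'][150:280,100:240],None,fx=2.8,fy=2.8,interpolation=cv2.INTER_CUBIC)
cv2.imwrite('pics/g5.png',np.hstack([a,b]))
u=np.array([np.cos(np.radians(7.2)),np.sin(np.radians(7.2)),0]); p=s['position']*[1,1,0]
print('scene px TCP point, guard, tip, tail @z.01', ((proj(d,[p+[0,0,.02],p+u*.022+[0,0,.02],p+u*.062+[0,0,.01],p-u*.108+[0,0,.01]])-[60,240])*2.8).round(0).tolist())
E
```

```text
[ 0.49239182 -0.42826391  0.11588063] [2.32855018e-03 9.98263806e-01 5.88541632e-02 3.72492001e-04] [-0.82111204  0.47761432  1.52097506 -0.002635    1.1389405   0.63300561] 0.06007029390702705
scene px TCP point, guard, tip, tail @z.01 [[198.0, 243.0], [224.0, 260.0], [276.0, 300.0], [80.0, 173.0]]
```

View pics/g5.png

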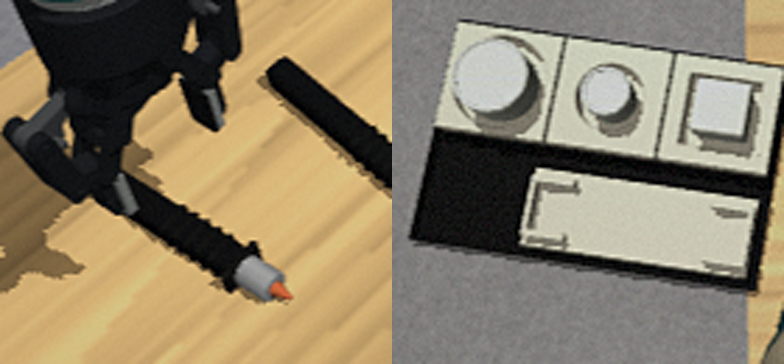

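All three tins sit inside their pockets in the top crop. In the scene crop the jaws straddle the iron: guard at (243,262), copper tip at (291,297), as predicted once the arm's settling is allowed for.

step_arm(moves=[0,0,0.06,0,-0.4,0,0,0.12,0,-0.4,0,0,0.17,0,-0.4,0,0,0.199,0,-0.4,0,0,0.199,0,-0.4])

```text
clock: 19.3
position: [0.4924, -0.419, 0.0146]
ee_rot: [-0.002, 0.998, 0.063, -0.002]
contact_force: [0.3, -0.4, 0.1]
width: 0.0596
```

step_arm(moves=[0,0,0,0,-0.4,0,0,0,0,1,0,0,0,0,1,0,0,0,0,1,0,0,0,0,1], force=60)

```text
clock: 19.8
position: [0.4939, -0.4224, 0.0183]
ee_rot: [0.001, 0.998, 0.062, 0.001]
contact_force: [0.3, -0.3, 6.4]
width: 0.0186
```

step_arm(moves=[0,0,0,0,1,0,0,0,0,1,0,0,0,0,1,0,0,0,0,1,0,0,0,0,1])

```text
clock: 20.3
position: [0.4939, -0.4224, 0.0183]
ee_rot: [0.001, 0.998, 0.062, 0.001]
contact_force: [-0.9, -0.1, 6.0]
width: 0.0186
```

step_arm(moves=[0,0,-0.02,0,1,0,0,-0.05,0,1,0,0,-0.08,0,1,0,0,-0.12,0,1,0,0,-0.15,0,1])

```text
clock: 20.8
position: [0.4931, -0.4214, 0.0928]
ee_rot: [-0.0, 0.998, 0.062, -0.0]
contact_force: [1.2, 0.2, -0.8]
width: 0.0184
```

step_arm(moves=[0,0,-0.02,0,1,0,0,-0.02,0,1,0,0,-0.02,0,1,0,0,-0.02,0,1])

```text
clock: 21.2
position: [0.4926, -0.4209, 0.1006]
ee_rot: [-0.001, 0.998, 0.062, -0.001]
contact_force: [-0.8, -0.2, -1.4]
width: 0.0188
```

```bash
python3 - <<'E'
from h import *; import pickle
s=manip.get_state(); print(s['position'],s['ee_rot'],s['contact_force'],s['moment'],s['width'])
d=snap('scene'); pickle.dump(d,open('held.pkl','wb'));cv2.imwrite('pics/g6.png',cv2.resize(d['frame'][200:350,60:230],None,fx=4,fy=4,interpolation=cv2.INTER_CUBIC))
E
```

```text
[ 0.4926209  -0.4209191   0.10062529] [-9.52035949e-04  9.98077538e-01  6.19660131e-02 -7.30820945e-04] [-0.78595396 -0.23400116 -1.35332431] [0.05297279 0.04601557 0.05229618] 0.018785279683705188
```

View pics/g6.png

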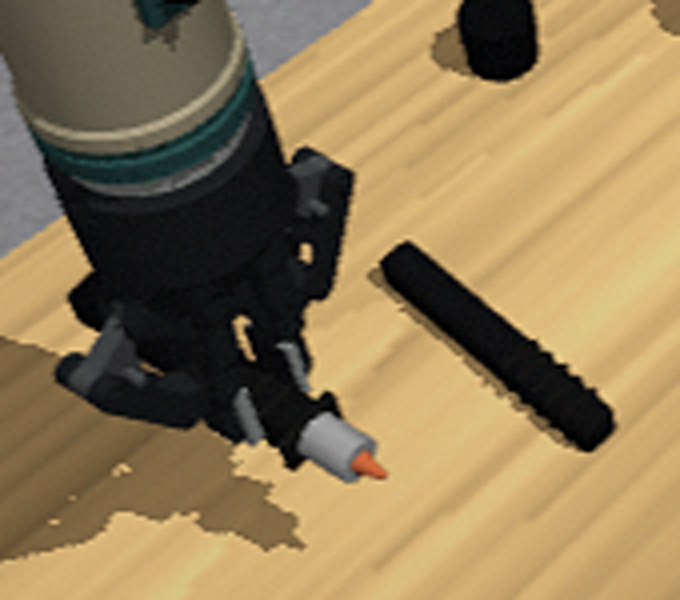

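The iron is held just behind the guard and looks level. The copper tip ends at (385,473) in the crop, and the spare handle at right is untouched. I'll solve for tip distance and height.

```bash
python3 - <<'E'
from h import *; import pickle
from scipy.optimize import least_squares as LS
from plan import plan
d=pickle.load(open('held.pkl','rb'))
p=np.array([.4926,-.4209,0]); u=np.array([np.cos(np.radians(7.1)),np.sin(np.radians(7.1)),0])
def sol(px): return LS(lambda v: (proj(d,p+u*v[0]+[0,0,v[1]])-px)[0],[.06,.09]).x
print('tip',sol((np.array([386,473])+.5)/4-.5+[60,200]))
print('expected dist .062, z .0923')
t=get_image('top'); f=t['frame'].astype(int)
k=(f[...,2]-f[...,1]>45)&(f[...,1]<160)&(f[...,2]<230); k[:150]=0; k[:,:380]=0
ys,xs=np.where(k); print(len(xs), xs.min() if len(xs) else 0,xs.max(),ys.min(),ys.max())
print('top tip (y min)',(ray(t,[xs[ys==ys.min()].mean(),ys.min()-.3],.0923)[0]-p)@u)
# iron origin at bay centre: TCP = cradle centre + yd*.023
yd=np.array([.1687,.9857]); c=np.array([.477,.1467]); tc=c+yd*.023; print('TCP target',tc)
plan((.4932,-.4216,.102,-82.88),[(.50,-.13,.102,-46,1,30,0),(tc[0],tc[1],.102,-9.7,1,30,4)])
E
```

```text
tip [0.069569   0.10070418]
expected dist .062, z .0923
14 436 439 180 184
top tip (y min) 0.06617609361151919
TCP target [0.4808801 0.1693711]
[0.009, -0.058, 0.0, -0.02, 1.0, 0.017, -0.115, 0.0, -0.041, 1.0, 0.026, -0.173, 0.0, -0.061, 1.0, 0.034, -0.231, 0.0, -0.082, 1.0, 0.043, -0.289, 0.0, -0.102, 1.0]
[0.026, -0.052, 0.0, -0.021, 1.0, 0.052, -0.104, 0.0, -0.041, 1.0, 0.079, -0.156, 0.0, -0.062, 1.0, 0.105, -0.208, 0.0, -0.082, 1.0, 0.131, -0.26, 0.0, -0.103, 1.0]
[0.039, -0.045, 0.0, -0.02, 1.0, 0.078, -0.091, 0.0, -0.04, 1.0, 0.117, -0.137, 0.0, -0.06, 1.0, 0.156, -0.183, 0.0, -0.081, 1.0, 0.195, -0.228, 0.0, -0.101, 1.0]
[0.051, -0.032, 0.0, -0.02, 1.0, 0.102, -0.063, 0.0, -0.04, 1.0, 0.153, -0.094, 0.0, -0.06, 1.0, 0.204, -0.126, 0.0, -0.08, 1.0, 0.256, -0.157, 0.0, -0.101, 1.0]
[0.0, 0.0, 0.0, 0.0, 1.0, 0.0, 0.0, 0.0, 0.0, 1.0, 0.0, 0.0, 0.0, 0.0, 1.0, 0.0, 0.0, 0.0, 0.0, 1.0]
end [0.481, 0.1696, 0.102, -9.62]
```

step_arm(moves=[0.009,-0.058,0.0,-0.02,1.0,0.017,-0.115,0.0,-0.041,1.0,0.026,-0.173,0.0,-0.061,1.0,0.034,-0.231,0.0,-0.082,1.0,0.043,-0.289,0.0,-0.102,1.0])

```text
clock: 21.8
position: [0.4963, -0.2742, 0.1012]
ee_rot: [-0.0, 0.975, 0.222, -0.0]
contact_force: [0.6, 1.0, -1.2]
width: 0.0189
```

step_arm(moves=[0.026,-0.052,0.0,-0.021,1.0,0.052,-0.104,0.0,-0.041,1.0,0.079,-0.156,0.0,-0.062,1.0,0.105,-0.208,0.0,-0.082,1.0,0.131,-0.26,0.0,-0.103,1.0])

```text
clock: 22.3
position: [0.4996, -0.1287, 0.1014]
ee_rot: [-0.0, 0.927, 0.376, -0.0]
contact_force: [0.5, -0.4, -2.2]
width: 0.0189
```

step_arm(moves=[0.039,-0.045,0.0,-0.02,1.0,0.078,-0.091,0.0,-0.04,1.0,0.117,-0.137,0.0,-0.06,1.0,0.156,-0.183,0.0,-0.081,1.0,0.195,-0.228,0.0,-0.101,1.0])

```text
clock: 22.8
position: [0.4903, 0.021, 0.1014]
ee_rot: [-0.0, 0.856, 0.518, -0.0]
contact_force: [0.6, -0.3, -2.1]
width: 0.0186
```

step_arm(moves=[0.051,-0.032,0.0,-0.02,1.0,0.102,-0.063,0.0,-0.04,1.0,0.153,-0.094,0.0,-0.06,1.0,0.204,-0.126,0.0,-0.08,1.0,0.246,-0.157,0.0,-0.101,1.0])

```text
clock: 23.3
position: [0.4787, 0.1666, 0.1015]
ee_rot: [-0.0, 0.763, 0.646, 0.0]
contact_force: [1.1, 0.3, -2.1]
width: 0.0184
```

step_arm(moves=[0,0,0.04,0,1,0,0,0.08,0,1,0,0,0.1,0,1,0,0,0.1,0,1,0,0,0.1,0,1])

```text
clock: 23.8
position: [0.4791, 0.165, 0.0519]
ee_rot: [-0.0, 0.764, 0.645, 0.0]
contact_force: [-0.4, 0.4, -2.0]
width: 0.0184
```

```bash
python3 - <<'E'
from h import *; import pickle
s=manip.get_state(); print(s['position'],s['ee_rot'],s['contact_force'],s['width'])
d=snap('scene'); t=snap('top'); pickle.dump((d,t,s['position']),open('over.pkl','wb'))
a=cv2.resize(d['frame'][120:220,270:400],None,fx=6,fy=6,interpolation=cv2.INTER_CUBIC)
b=cv2.resize(t['frame'][190:260,120:250],None,fx=6,fy=6,interpolation=cv2.INTER_CUBIC)
cv2.imwrite('pics/g7.png',cv2.resize(np.vstack([a,b]),None,fx=.588,fy=.588,interpolation=cv2.INTER_AREA))
E
```

```text
[0.47910857 0.16504432 0.05192275] [-9.02126867e-07  7.64102128e-01  6.45095291e-01  5.45031573e-05] [-0.42623999  0.40003427 -2.00491669] 0.018409739519196847
```

View pics/g7.png

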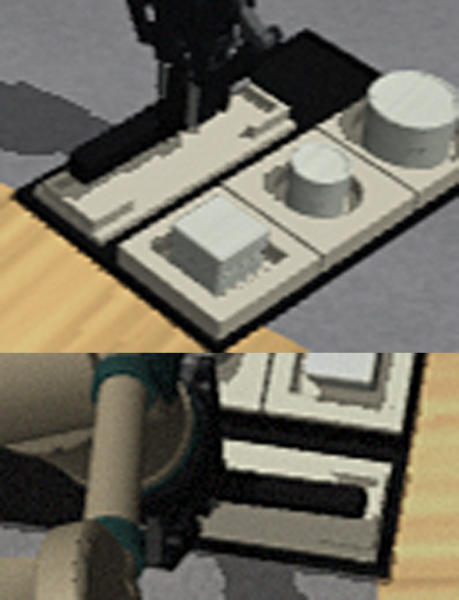

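Everything needed is visible: the iron hangs level above the cradle between its guides. The tail end is at (75,165) in the scene crop and (367,500) in the top crop. I'll measure the tail.

```bash
python3 - <<'E'
from h import *; import pickle
from scipy.optimize import least_squares as LS
d,t,p=pickle.load(open('over.pkl','rb')); p=p*[1,1,0]
yd=np.array([.1687,.9857,0]); xd=np.array([.9857,-.1687,0])
g=cv2.cvtColor(t['frame'],cv2.COLOR_BGR2GRAY)
for z in(.0536,):
  for off in(-.006,0,.006):
    L=np.arange(.075,.125,.0025); px=proj(t,[p-yd*l+xd*off+[0,0,z] for l in L]).astype(np.float32)
    v=cv2.remap(g,px[None,:,0],px[None,:,1],cv2.INTER_LINEAR)[0]; print(off,dict(zip((L*1000).round(1).tolist(),v.tolist())))
px=(np.array([[367,500-353]])+.5)/3.528-.5+[120,190]
r=ray(t,px[0],.0536)[0]-p; print('tail top',r@yd,r@xd)
g=cv2.cvtColor(d['frame'],cv2.COLOR_BGR2GRAY)
for q in((78,150),(76,165),(74,172)):
  px=(np.array(q)+.5)/3.528-.5+[270,120]
  for z in(.0536,.0436,.0336):
    r=ray(d,px,z)[0]-p; print('tail scene',q,z,r@yd,r@xd)
c=np.array([.477,.1467,0]); print('TCP rel cradle c',(p-c)@yd,(p-c)@xd)
E
```

```text
-0.006 {75.0: 12, 77.5: 16, 80.0: 13, 82.5: 12, 85.0: 9, 87.5: 11, 90.0: 16, 92.5: 15, 95.0: 18, 97.5: 14, 100.0: 8, 102.5: 2, 105.0: 75, 107.5: 179, 110.0: 184, 112.5: 170, 115.0: 124, 117.5: 31, 120.0: 7, 122.5: 12}
0 {75.0: 22, 77.5: 21, 80.0: 21, 82.5: 18, 85.0: 21, 87.5: 23, 90.0: 25, 92.5: 20, 95.0: 18, 97.5: 20, 100.0: 16, 102.5: 4, 105.0: 45, 107.5: 167, 110.0: 208, 112.5: 185, 115.0: 112, 117.5: 37, 120.0: 3, 122.5: 13}
0.006 {75.0: 13, 77.5: 17, 80.0: 17, 82.5: 17, 85.0: 16, 87.5: 17, 90.0: 16, 92.5: 18, 95.0: 22, 97.5: 22, 100.0: 9, 102.5: 24, 105.0: 122, 107.5: 198, 110.0: 201, 112.5: 191, 115.0: 128, 117.5: 42, 120.0: 5, 122.5: 12}
tail top -0.10559740577465046 0.0018126084375016914
tail scene (78, 150) 0.0536 -0.09553138054574306 -0.006043096168057144
tail scene (78, 150) 0.0436 -0.08709867092376122 -0.014764891247810073
tail scene (78, 150) 0.0336 -0.07866596130177937 -0.023486686327562945
tail scene (76, 165) 0.0536 -0.10682684587842246 0.004369289533712925
tail scene (76, 165) 0.0436 -0.09855850580916967 -0.004200986407143534
tail scene (76, 165) 0.0336 -0.09029016573991677 -0.012771262348000065
tail scene (74, 172) 0.0536 -0.1125465081788268 0.00870871672855337
tail scene (74, 172) 0.0436 -0.10436139959286292 0.00020158734130124555
tail scene (74, 172) 0.0336 -0.09617629100689885 -0.008305542045951023
TCP rel cradle c 0.01843771349651612 -0.0010162683294255906
```

step_arm(moves=[0.003,0.002,0.0,0,1,0.003,0.002,0.015,0,1,0.003,0.002,0.03,0,1,0.003,0.002,0.04,0,1,0.003,0.002,0.044,0,1])

```text
clock: 24.4
position: [0.4793, 0.1663, 0.0288]
ee_rot: [-0.0, 0.764, 0.645, -0.001]
contact_force: [-0.2, -0.4, -2.0]
width: 0.0184
```

step_arm(moves=[0,0,0.001,0,1,0,0,0.002,0,1,0,0,0.002,0,1])

```text
clock: 24.7
position: [0.4801, 0.1665, 0.0289]
ee_rot: [0.0, 0.764, 0.645, 0.0]
contact_force: [0.0, 0.2, -1.5]
width: 0.0186
```

step_arm(moves=[0,0,0.001,0,1,0,0,0.002,0,1,0,0,0.002,0,1])

```text
clock: 25.0
position: [0.4802, 0.1665, 0.0283]
ee_rot: [0.0, 0.764, 0.645, 0.0]
contact_force: [-0.3, 0.1, 3.6]
width: 0.0188
```

Contact is at the expected height. I'll release it and rise clear.

step_arm(moves=[0,0,0,0,0.4,0,0,0,0,0.1,0,0,0,0,0.1,0,0,0,0,0.1,0,0,0,0,0.1])

```text
clock: 25.5
position: [0.4801, 0.1665, 0.0278]
ee_rot: [-0.0, 0.764, 0.645, 0.0]
contact_force: [0.4, -0.0, 0.7]
width: 0.0382
```

step_arm(moves=[0,0,-0.03,0,0.1,0,0,-0.1,0,0.1,0,0,-0.2,0,0.1,0,0,-0.3,0,0.1,0,0,-0.4,0,0.1])

```text
clock: 26.0
position: [0.4796, 0.1664, 0.2297]
ee_rot: [-0.0, 0.764, 0.645, -0.0]
contact_force: [1.0, 0.1, 0.4]
width: 0.0389
```

step_arm(moves=[-0.1,0,0,0,0.1,-0.2,0,0,0,0.1,-0.3,0,0,0,0.1,-0.4,0,0,0,0.1,-0.5,0,0,0,0.1])

```text
clock: 26.5
position: [0.4375, -0.0816, 0.228]
ee_rot: [0.0, 0.764, 0.645, 0.0]
contact_force: [1.1, -0.7, -0.1]
width: 0.0384
```

step_arm(moves=[-0.1,0,0,0,0.1,-0.2,0,0,0,0.1,-0.3,0,0,0,0.1,-0.3,0,0,0,0.1,-0.3,0,0,0,0.1])

```text
clock: 27.0
position: [0.4126, -0.2288, 0.2274]
ee_rot: [-0.001, 0.765, 0.644, 0.0]
contact_force: [-1.1, -0.3, 0.3]
width: 0.0384
```

```bash
python3 - <<'E'
from h import *
s=manip.get_state(); print(s['clock'],s['position'],s['contact_force'],s['width'])
d=snap('scene'); t=snap('top')
a=cv2.resize(d['frame'][120:225,270:430],None,fx=4.5,fy=4.5,interpolation=cv2.INTER_CUBIC)[:, :640]
b=cv2.resize(t['frame'][150:260,100:250],None,fx=4.27,fy=4.27,interpolation=cv2.INTER_CUBIC)[:,:640]
b=cv2.resize(b,(a.shape[1],int(b.shape[0]*a.shape[1]/b.shape[1])))
v=np.vstack([a,b]); cv2.imwrite('pics/f.png',cv2.resize(v,None,fx=590/v.shape[0],fy=590/v.shape[0],interpolation=cv2.INTER_AREA)); print(590/v.shape[0])
cv2.imwrite('pics/ftop.png',t['frame'])
E
```

```text
27.0 [ 0.41256299 -0.2287576   0.22743911] [-1.12242965 -0.28656752  0.30942099] 0.03844098313419399
0.6263269639065817
```

View pics/f.png

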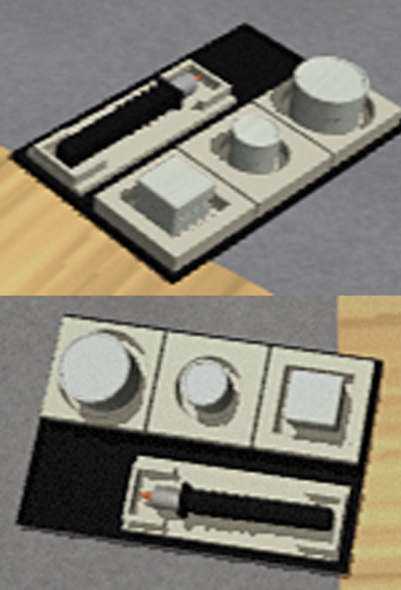

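View pics/ftop.png

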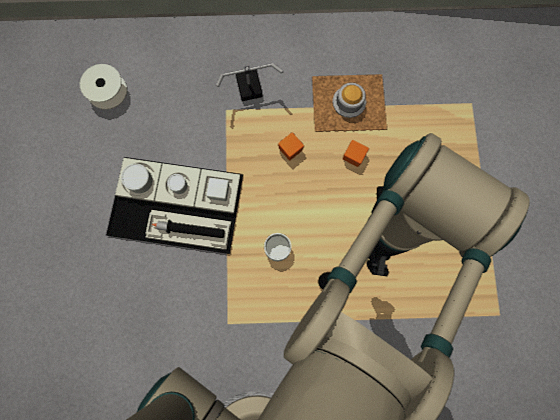

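In the final views the three tins sit inside their pockets and the iron lies flat between the guides, tip at about (147,495) in the top crop and clear of both end stops. The open tin, the oranges and the visible part of the black tin are where they were.

```bash
python3 -c "
from rig import job; print(job.sign_off())"
```

```text
the job is handed in; nothing more can be done
None
```

The caddy is packed and the job is signed off. I placed the large tin, small tin and square tin in their bays, then laid the iron in its cradle. The robot clock stood at about 27 s of the 109 s allowed.

**Last checks:**
- **Tins:** each reached the expected seating height of about 10 mm above the table before release. The final pictures show all three upright inside their pockets.
- **Iron:** it touched down at the predicted height and lies flat between the guides, clear of both end stops.
- **Forces and clearance:** no reading I saw passed about 7 N, and the arm ended well clear of everything.
- **Look-alikes:** the open tin and the orange squares have not moved. In the last top view the arm hid most of the black tin and the spare handle; the handle was undisturbed in the pictures taken while the iron was being picked up.

**Disagreements:**
- **Cameras:** they differed by 2–4 mm, so I averaged them for the tins.
- **Iron grip:** one sighting of the held iron put its tip about 8 mm too far forward and 8 mm too high. Over the cradle, its tail showed a grip about 3 mm off the planned point. I placed it by the tail measurement.
- **Grip widths:** they read 1–2 mm under the nominal sizes, which had no visible effect.

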